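Turn the oil bottle to the reader and snap its cap on

TASK

First turn the dark steel oil bottle in its swivel stand until the raised code panel on its side squarely faces the window of the reader block. Then put the narrow cap on the bottle's nozzle and press it down past the click, and keep pressing until the rubber seal under it is squeezed down and the cap sits fully home. Finish still holding the cap down like that, without letting go; the panel must still face the reader, and the wide cap, the spice jar and the small dark dish must stay where they are.

Things in the scene. Friction and masses are not known exactly. Their poses are not given: they have to be found in the camera images.
- stand: Low round grey swivel stand, 84 mm across, 8 mm high, fixed to the worktop; origin: centre of its underside, below the bottle's axis. The bottle cannot leave it. The bottle's body is dark steel, 56 mm in diameter, straight-sided; its flat shoulder is 90 mm above the worktop; at its foot is a turning plate 74 mm across, up to 11 mm high.
- bottle (a joint): Turn of the bottle about its upright axis, rad, growing counter-clockwise seen from above; friction 0.06 N m, it stays where it is left. Turn it by gripping its body above the code panel, astride the nozzle, e.g. 15 mm below the shoulder.
- nozzle_base (a point): Bottle's axis at shoulder level; turns with it: x points out through the code panel, z up. The nozzle rises 23 mm above this: 21 mm in diameter, from 17 mm up tapering to a 10 mm tip that centres a cap up to 5 mm off. Four sprung ball catches, 3.5 mm proud, 12.5 mm up, resist with about 12 N while the cap's underside is 16 to 5 mm above the shoulder, then the force drops (click).
- panel (a point): Centre of the outer face of the code panel (white plate 30 mm wide, 34 mm high, 3.5 mm proud, upright dark bars, heights 21 to 55 mm) on the bottle's side, 31.5 mm from its axis. Above it a flat white strip 10 mm wide runs up the side and over the shoulder's edge; below it a white tab 14 mm wide juts out of the turning plate to 56 mm from the axis.
- seal (a joint): Squeeze of the black rubber ring (35 mm across) round the nozzle's foot, m: 0 free, its top then 4.5 mm above the shoulder; sprung, 2.5 N to start and 2.5 N more per mm; about 0.0033 with the cap fully home; it springs back when the cap is let go.
- reader_window (a point): Centre of the dark window of the reader, a grey block 40 x 64 mm and 72 mm high on a 74 mm wide foot, fixed to the worktop about 130 mm from the bottle's axis. The window is upright, 43 mm above the worktop; the block's x axis points from the window into the block.
- cap_mid (a point): Centre (half-way up, on the axis) of the narrow snap cap: loose, upright, white, ribbed, 36 mm in diameter, 44 mm high, about 40 g, open below. Its hollow is 22 mm deep, 24 mm wide in the lowest 4 mm (lip), 30 mm above. Fully home its underside is 1.2 mm above the bottle's shoulder (this point 23 mm above it) and its inside meets the nozzle's tip.
- wide_cap_mid (a point): Centre of another white cap of the same shape but 58 mm in diameter, 44 mm high: not for this bottle, leave it alone. The two caps stand on either side of the bottle, either way round.
- spice: Loose spice jar, 45 mm in diameter, 106 mm high; origin: centre of its underside. Leave it alone.
- dish: Loose small dark dish, 95 mm in diameter, 30 mm high; origin: centre of its underside. Leave it alone.
Not all that is in view belongs to the job. What is shaped like the part that bears cap_mid but blue or red is not meant.

How it is judged:
By the outcome, as a careful person would: the job done as asked, in the order asked, and still so for the second after the job is handed in, while the arm keeps its last pose, push and grip.
It also fails if it takes over 58 s, if anything falls off the work surface, if the arm or the gripper's body presses on something with over 40 N, if the wrist force passes 120 N, or if a joint passes its speed limit or range.

ROBOT

A 6-joint arm with a two-finger parallel gripper is mounted at the origin on a cart in front of the work surface, level with it; the furniture and walls round the work are solid. World frame = base frame: x ahead of the robot, y to its left, z up, the work surface at z = 0. Lengths are in mm, angles in rad, forces in N, time in s.
With the tool pointing down it reaches from about 350 to 775 mm from the base axis. Payload 7.3 kg.
Tool frame: the origin (TCP) lies midway between the tips of the shut fingers; the grasp point (between the pads) lies 19 mm behind it (hold_point_z is the z of the grasp point in the tool frame, in mm); z points along the fingers, y is the line along which they close (so a half turn about z gives the same grasp; the last joint's range is limited). The gripper opens to 92 mm and grips with 3 to 60 N. Pads are 19 mm wide; open, the fingers measure 130 mm over their backs; the gripper's body (75 mm by 190 mm) begins 47 mm behind the grasp point.
Start: joints at [1.04, 0.342, 1.524, -0, 1.275, -0.146], TCP at [197.059, 486.634, 226.741] pointing down, gripper open.
Joint ranges: [-2.53, 2.53], [-0.77, 2.02], [0.04, 2.7], [-1, 4.14], [0.28, 2.66], [-3.11, 3.11]. Speed limits (rad/s): [2.57, 2.57, 3.14, 3.14, 3.14, 3.14].

INTERFACE

Orientations are given as [roll, pitch, yaw] about the fixed x, y, z axes, in that order (R = Rz(yaw) Ry(pitch) Rx(roll)).
In Python, from plant import observe, capture, sign_off, search_frame, regions_of, hold_point_z gives the robot as it stands.
- The arm moves only by the tool move_arm, never from a script. Its argument "increments" is a list of rows, each a list of 5 numbers: the closure in counts, from 0 (fully open) to 255 (shut), then the shift along the tool's x, y, z in mm, then the turn about the tool's z in rad. In form: [[fingers, x, y, z, roll], ...]. A call has 1 to 20 rows; each row shifts and turns the commanded pose from where the row before left it, along the tool's axes as they then stand; what a row does not reach is not made up. A row lasts 1/8 s, in which the tool goes at most 62.5 mm and 10.7 degrees, less where a joint would pass 70% of its speed; a pose out of reach is approached as far as the arm can. A call with a gripper value outside its range is refused whole. The fingers move at their own pace and stop on an object; "newtons" is the grip in N (left out, the last holds). Time passes only in rows, so rows that do not move let the fingers close. It gives the time, the measured TCP pose, the force, the opening and the grip force at its end, in the units of the state.
- observe(): the state, without advancing time (a new reading comes with each control period).
- capture(name): name is "side" or "top" or "wrist"; returns a dict with "color" (420x560x3 uint8, blue, green, red), "camera_matrix" (3x3 intrinsics, pixels), "R" (3x3) and "t" (3): a world point X has camera coordinates R X + t. Camera axes: x right, y down, z forward; pixel columns grow to the right and rows downward; lengths in mm; the calibration is good to about 2 mm. The wrist camera is an equidistant fisheye: a pixel r from the principal point sees the ray r / f radians off the axis. A picture is of the moment at which its call begins. There is no depth.
- sign_off(): hands the job in; it is judged then, once.
Trained networks look in a picture, given as the dict that the camera call returned (one of the last four; its "shot" number tells which), for a name from the list of things; names that differ only in an ending like _2 or _b are one class to them, and where a whole thing is asked for, a point or a joint stands for the part that bears it (a point fixed in the world has none). Each returns a list of dicts, best first, with "score" (0 to 1); they miss things now and then, are a little off and sometimes report something else, mostly with a low value. They report only what shows in the picture. A call takes as long as a camera call. They do not tell look-alikes from the thing itself.
- search_frame(query, picture): "extent" ([centre column, centre row, width, height] in pixels, round what is visible of it).
- regions_of(query, picture): "region" (420x560 bool, what is visible of it) and "extent" ([centre column, centre row, width, height] in pixels, round what is visible of it).
The state is a dict: "t": time; "q": joint angles; "qd": joint speeds; "effort": joint torques, N m; "position": TCP position; "orientation": TCP orientation; "force": force on the tool from outside, world axes, zero at the start; "moment": the same for the moment, N m; "opening": finger opening in mm; "grip_force": force on a finger pad.
Only numpy, scipy, OpenCV 4.12 (cv2) and the standard library are available. Lean on these libraries where they do the work, as an engineer would, in place of code of your own. Each camera call takes 0.05 s, during which the arm holds its last target. There are 200 camera calls.

## Working session

There is one attempt and no reset: what is moved stays moved. The work goes in short steps, Python scripts to look and compute and a tool call to move; the robot and the scene stay as the last step left them, time stands still between calls to the robot, and variables do not carry over. Pictures are saved under pics/ and viewed, at most 10 in all, crops included, and the job is handed in when it is done.

Besides the shell and the picture viewer there is one more tool, called as name(argument=value, ...) on one line, values as JSON. move_arm: Moves the arm, as the interface text tells. Its arguments: {"type":"object","properties":{"increments":{"type":"array"},"newtons":{"type":"number"}},"required":["increments"]}

```bash
mkdir -p pics; cat > h.py <<'E'
import numpy as np, cv2
from plant import *
def ray(p,u,v):
    K=p["camera_matrix"];R=np.array(p["R"]);t=np.array(p["t"])
    d=np.array([(u-K[0][2])/K[0][0],(v-K[1][2])/K[1][1],1.])
    return -R.T@t, R.T@d
def atz(p,u,v,z):
    c,d=ray(p,u,v); return c+d*(z-c[2])/d[2]
def proj(p,X):
    K=np.array(p["camera_matrix"]);x=np.array(p["R"])@np.array(X)+np.array(p["t"]); x=K@x; return x[:2]/x[2]
E
python3 - <<'E'
from h import *
s=observe();print({k:np.round(s[k],3).tolist() for k in s},hold_point_z)
ps={}
for n in("side","top"):
    p=capture(n);cv2.imwrite(f"pics/{n}0.png",p["color"]);ps[n]=p
    print(n,"cam",ray(p,280,210)[0].round())
    for q in("stand","bottle","nozzle_base","panel","seal","reader_window","cap_mid","wide_cap_mid","spice","dish"):
        print(q,[(np.round(d["extent"]).tolist(),round(d["score"],2)) for d in search_frame(q,p)[:4]])
E
```

```text
{'t': 0.0, 'q': [1.04, 0.343, 1.525, -0.0, 1.275, -0.146], 'qd': [0.003, 0.001, 0.0, 0.001, 0.001, -0.001], 'effort': [-0.003, -43.125, -24.422, 0.072, 0.056, -0.0], 'position': [196.848, 486.271, 226.026], 'orientation': [-3.14, -0.0, 2.757], 'force': [-0.495, 0.208, 0.209], 'moment': [0.051, -0.028, -0.027], 'grip_force': 0.0, 'opening': 91.581} -18.8
side cam [ 167. -391.  804.]
stand [([265.0, 215.0, 33.0, 44.0], 0.64)]
bottle [([264.0, 215.0, 35.0, 41.0], 0.83), ([280.0, 278.0, 47.0, 44.0], 0.7), ([330.0, 273.0, 19.0, 24.0], 0.65), ([279.0, 172.0, 32.0, 37.0], 0.6)]
nozzle_base [([266.0, 212.0, 32.0, 40.0], 0.74), ([280.0, 173.0, 29.0, 34.0], 0.4)]
panel [([264.0, 213.0, 32.0, 46.0], 0.91)]
seal [([266.0, 203.0, 10.0, 9.0], 0.66)]
reader_window [([280.0, 173.0, 33.0, 37.0], 0.77), ([223.0, 182.0, 26.0, 31.0], 0.23)]
cap_mid [([315.0, 240.0, 16.0, 23.0], 0.84), ([330.0, 273.0, 19.0, 28.0], 0.73), ([369.0, 286.0, 22.0, 27.0], 0.66), ([267.0, 206.0, 14.0, 4.0], 0.58)]
wide_cap_mid [([223.0, 183.0, 25.0, 28.0], 0.73), ([330.0, 274.0, 17.0, 25.0], 0.62)]
spice [([271.0, 136.0, 19.0, 42.0], 0.8)]
dish [([279.0, 280.0, 48.0, 43.0], 0.77)]
top cam [343. -68. 985.]
stand [([249.0, 244.0, 54.0, 44.0], 0.62)]
bottle [([246.0, 240.0, 48.0, 41.0], 0.78), ([213.0, 183.0, 46.0, 43.0], 0.35)]
nozzle_base [([245.0, 240.0, 50.0, 41.0], 0.88), ([356.0, 231.0, 20.0, 26.0], 0.52)]
panel [([246.0, 241.0, 50.0, 42.0], 0.92)]
seal [([248.0, 238.0, 25.0, 18.0], 0.61)]
reader_window [([212.0, 185.0, 38.0, 39.0], 0.85)]
cap_mid [([314.0, 214.0, 20.0, 19.0], 0.91), ([392.0, 209.0, 22.0, 26.0], 0.86), ([355.0, 231.0, 18.0, 24.0], 0.8), ([248.0, 239.0, 23.0, 16.0], 0.36)]
wide_cap_mid [([172.0, 248.0, 35.0, 36.0], 0.84)]
spice [([161.0, 155.0, 35.0, 40.0], 0.8)]
dish [([327.0, 281.0, 52.0, 53.0], 0.8)]
```

```bash
python3 - <<'E'
import cv2,numpy as np
a=cv2.imread("pics/side0.png")[110:310,190:400];b=cv2.imread("pics/top0.png")[130:320,130:420]
a=cv2.resize(a,(400,381),interpolation=cv2.INTER_CUBIC);b=cv2.resize(b,None,fx=2.7,fy=2.7,interpolation=cv2.INTER_CUBIC)
cv2.imwrite("pics/a.png",cv2.resize(cv2.imread("pics/side0.png")[110:310,190:400],None,fx=2.9,fy=2.9,interpolation=2));cv2.imwrite("pics/b.png",b)
E
```

```text
(no output)
```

View pics/a.png

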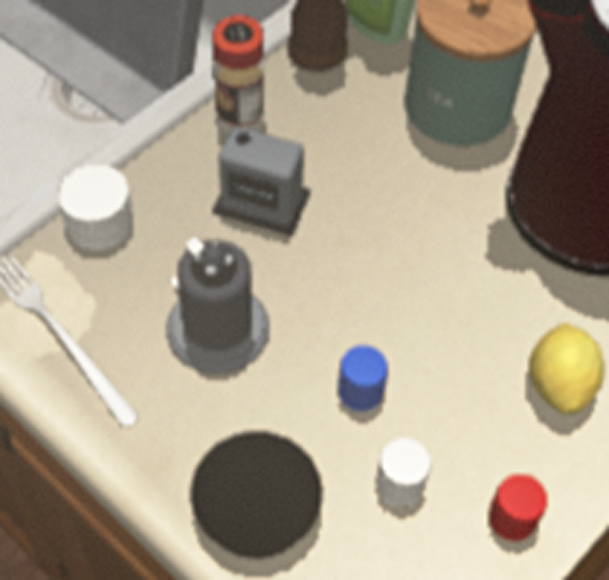

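View pics/b.png

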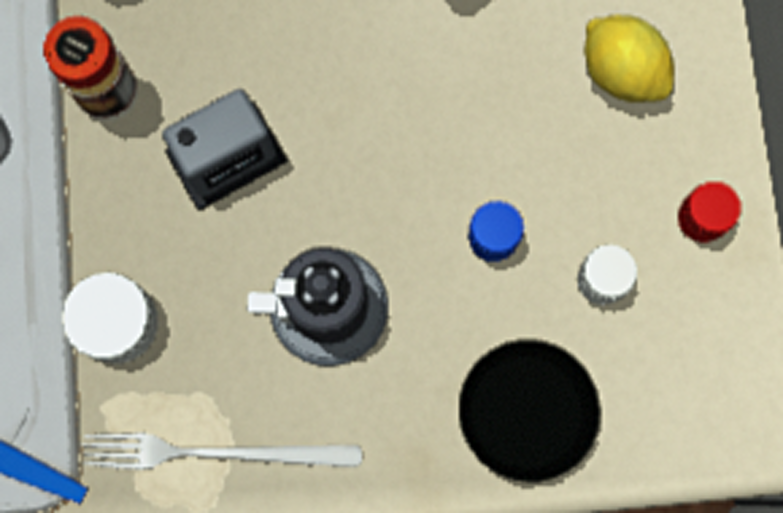

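The side crop shows the bottle at side (264,215), the reader behind it, and the narrow white cap at (330,273). In the top view, candidates for cap_mid are:
- white narrow cap (355,231)
- blue cap (314,214)
- red cap (392,209)
- wide white cap (172,248)

I choose the narrow white one. The panel's tab points left at about (227,242) and the reader is at (212,185).

```bash
python3 - <<'E'
from h import *
p=capture("top");s=capture("side")
im=p["color"]
f=lambda x,y:(x/2.7+130-.3,y/2.7+130-.3)
print("tip",atz(p,*f(323,285),113).round(1),"stand",atz(p,*f(330,306),5).round(1))
print("tab",atz(p,*f(249,302),11).round(1), "strip",atz(p,*f(285,287),90).round(1))
print("cap top",atz(p,*f(610,271),44).round(1),"wide",atz(p,*f(106,314),44).round(1),"dish",atz(p,*f(530,410),30).round(1))
print("reader foot front edge",atz(p,*f(200,209),3).round(1),atz(p,*f(290,158),3).round(1))
print("reader top corners",[atz(p,*f(*c),72).round(1).tolist() for c in((164,124),(240,90),(272,136),(180,176))])
print("spice top",atz(p,*f(80,48),106).round(1))
for q in("cap_mid","wide_cap_mid"):
  for c,z in((p,"top"),(s,"side")):
    print(q,z,[(atz(c,*d["extent"][:2],22).round(1).tolist()) for d in regions_of(q,c)[:4]])
# close crops: bottle+reader (top), chosen cap (side)
a=cv2.resize(im[155:275,185:285],None,fx=5,fy=5,interpolation=2)
b=cv2.resize(s["color"][250:300,305:355],(200,200),interpolation=2)
o=np.zeros((600,700,3),np.uint8);o[:,:500]=a;o[:200,500:]=b;cv2.imwrite("pics/c.png",o)
E
```

```text
tip [475.6 -34.  113. ] stand [476.8 -33.4   5. ]
tab [484.3  22.2  11. ] strip [480.2  -8.8  90. ]
cap top [ 476.7 -224.6   44. ] wide [480.8 115.3  44. ] dish [ 390.5 -161.5   30. ]
reader foot front edge [555.2  52.6   3. ] [586.1 -14.2   3. ]
reader top corners [[600.6, 64.1, 72.0], [619.2, 11.7, 72.0], [585.2, -7.2, 72.0], [563.9, 55.8, 72.0]]
spice top [647.6 110.5 106. ]
cap_mid top [[514.9, -155.4, 22.0], [513.1, -298.3, 22.0], [477.0, -225.8, 22.0], [388.9, -164.0, 22.0]]
cap_mid side [[517.9, -303.0, 22.0], [479.9, -230.6, 22.0], [517.4, -152.4, 22.0]]
wide_cap_mid top [[482.3, 114.0, 22.0]]
wide_cap_mid side [[477.8, 113.8, 22.0]]
```

View pics/c.png

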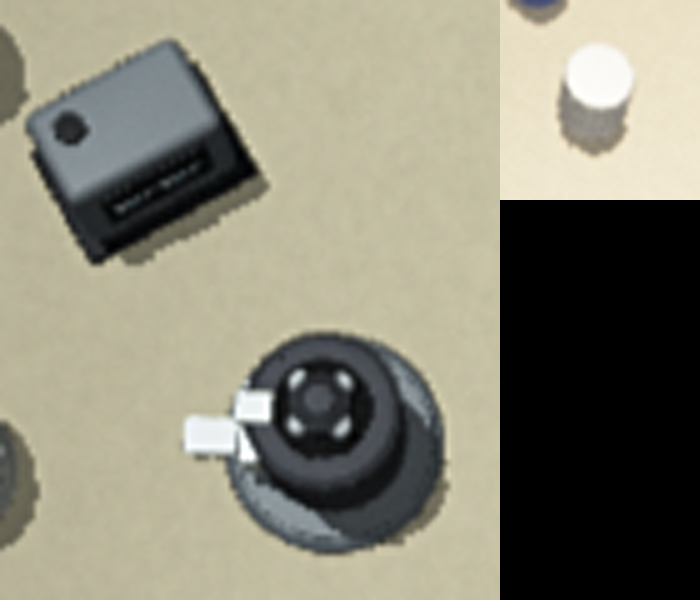

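The close crop confirms that the candidate at (330,273) is white and narrow. The bottle axis is at about (476,-34), its panel heading about 81°, and the reader's bearing about 27°. I'm moving above the bottle.

move_arm(increments=[[0,0,0,0,0.167],[0,0,0,0,0.167],[0,0,0,0,0.167],[0,0,0,0,0.166],[0,-49,-1.3,0,0],[0,-49,-1.3,0,0],[0,-49,-1.3,0,0],[0,-49,-1.3,0,0],[0,-49,-1.3,0,0],[0,-49,-1.3,0,0],[0,-49,-1.3,0,0],[0,-49,-1.3,0,0],[0,-49,-1.3,0,0],[0,-49,-1.3,0,0],[0,-49,-1.3,0,0],[0,-51,-1.7,0,0],[0,0,0,0,0],[0,0,0,0,0]], newtons=30)

```text
t: 3.65
position: [475.3, -33.2, 226.5]
orientation: [-3.141, -0.001, 2.089]
force: [-0.6, -0.6, 0.6]
opening: 92.2
grip_force: 0.0
```

```bash
python3 - <<'E'
from h import *
s=observe();print(s["t"],np.round(s["position"],1),np.round(s["orientation"],3),np.round(s["q"],2))
p=capture("wrist");cv2.imwrite("pics/w1.png",p["color"]);print(p["camera_matrix"],np.round(p["R"],3),np.round(-np.array(p["R"]).T@p["t"],1))
E
```

```text
3.65 [475.3 -33.2 226.5] [-3.141e+00 -1.000e-03  2.089e+00] [-0.23  0.25  1.65  0.    1.24 -0.75]
[[325.1922621    0.         287.35845832]
 [  0.         325.1922621  208.40246811]
 [  0.           0.           1.        ]] [[ 0.869  0.495  0.001]
 [ 0.474 -0.832  0.287]
 [ 0.143 -0.249 -0.958]] [436.6  34.4 384.8]
```

View pics/w1.png

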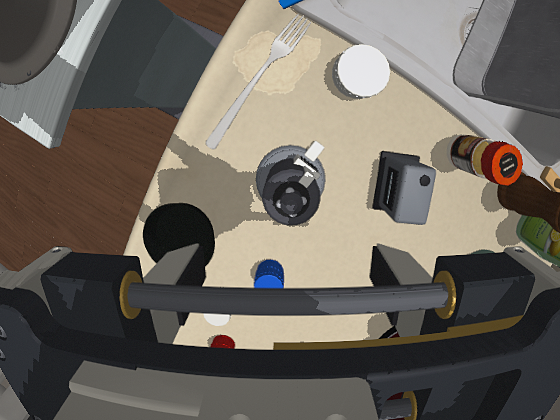

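The wrist view shows the nozzle at (292,202), the tab at (316,150), and the reader at (405,190) with its front edge near column 378. I'm enlarging this area.

```bash
cat >> h.py <<'E'
def wray(p,u,v):
    K=p["camera_matrix"];R=np.array(p["R"]);t=np.array(p["t"])
    a=np.array([u-K[0][2],v-K[1][2]]);r=np.hypot(*a);th=r/K[0][0]
    d=np.r_[a/max(r,1e-9)*np.sin(th),np.cos(th)]
    return -R.T@t,R.T@d
def wz(p,u,v,z):
    c,d=wray(p,u,v);return c+d*(z-c[2])/d[2]
E
python3 - <<'E'
import cv2
a=cv2.imread("pics/w1.png")[135:235,245:445]
cv2.imwrite("pics/w1c.png",cv2.resize(a,None,fx=4,fy=4,interpolation=2))
E
```

```text
(no output)
```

View pics/w1c.png

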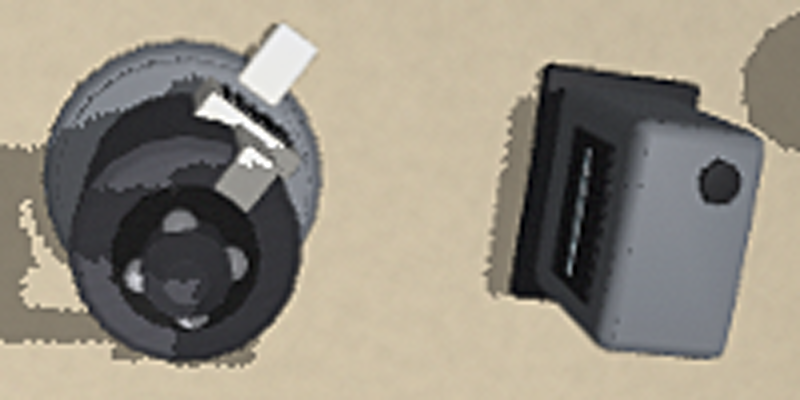

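```bash
cat > m.py <<'E'
from h import *
import pickle
E
python3 - <<'E'
from h import *
p=capture("wrist"); T=capture("top")
f=lambda x,y:(x/4+245-.4,y/4+135-.4)
g=lambda x,y:(x/5+185-.4,y/5+155-.4)
W=lambda x,y,z:wz(p,*f(x,y),z)
ang=lambda a,b:np.degrees(np.arctan2(b[1]-a[1],b[0]-a[0])).round(1)
tip=W(188,275,113);tab=(W(283,22,11)+W(318,47,11))/2;tabi=(W(240,80,11)+W(275,104,11))/2
print("tip",tip.round(1),"stand",W(183,170,8).round(1),"tab",tab.round(1),ang(tip,tab),ang(tabi,tab))
print("len",np.linalg.norm(tab-tip)[()])
for z in(3,6): 
  a,b=W(512,293,z),W(548,63,z);m=(a+b)/2;print("foot",z,a.round(1),b.round(1),np.linalg.norm(a-b).round(1),"normal",ang(a,b)-90,"bearing",ang(tip,m))
c=[W(*k,72) for k in((640,120),(762,145),(720,357),(604,348))]
print("top",[k.round(1).tolist() for k in c],ang(c[3],c[0])-90,ang(c[2],c[1])-90,ang(c[0],c[1]),ang(c[3],c[2]),"bearing",ang(tip,sum(c)/4))
w=W(582,215,43);print("win",w.round(1),ang(tip,w))
t2=atz(T,*g(318,400),113);print("T tip",t2.round(1))
tt=atz(T,*g(186,435),11);ti=atz(T,*g(158,185),43);print("T tab",tt.round(1),ang(t2,tt),"win",ti.round(1),ang(t2,ti))
c=[atz(T,*g(*k),72) for k in((25,118),(172,40),(222,103),(70,200))];print("T bearing",ang(t2,sum(c)/4),ang(c[0],c[1])+90,ang(c[3],c[2])+90)
E
```

```text
tip [478.2 -30.1 113. ] stand [477. -28.   8.] tab [486.1  24.1  11. ] 81.7 83.9
len 115.74651918423093
foot 3 [586.3 -10.8   3. ] [556.4  55.6   3. ] 72.9 normal 24.299999999999997 bearing 29.4
foot 6 [585.2 -10.5   6. ] [555.5  55.5   6. ] 72.3 normal 24.299999999999997 bearing 29.7
top [[563.7, 52.8, 72.0], [597.4, 65.8, 72.0], [621.7, 12.2, 72.0], [590.1, -2.4, 72.0]] 25.599999999999994 24.400000000000006 21.2 24.9 bearing 28.4
win [575.8  23.1  43. ] 28.6
T tip [476.9 -32.2 113. ]
T tab [484.2  22.4  11. ] 82.4 win [573.5  22.7  43. ] 29.6
T bearing 28.4 23.5 28.1
```

The bottle heading is about 82°, the reader's normal 24.5°, and its bearing from the bottle axis 28–29°. I'm descending to grip the bottle.

move_arm(increments=[[0,0,2,0,0],[0,0,0,25,0],[0,0,0,35,0],[0,0,0,35,0],[0,0,0,35,0],[0,0,0,25,0],[0,0,0,12.5,0],[0,0,0,0,0],[160,0,0,0,0],[160,0,0,0,0],[160,0,0,0,0],[160,0,0,0,0],[160,0,0,0,0],[160,0,0,0,0],[160,0,0,0,0]], newtons=25)

```text
t: 5.68
position: [478.5, -32.3, 59.5]
orientation: [3.14, 0.001, 2.09]
force: [3.6, 3.6, 0.7]
opening: 55.5
grip_force: 25.0
```

move_arm(increments=[[160,0,0.5,0,0.1],[160,0,0,0,0.15],[160,0,0,0,0.15],[160,0,0,0,0.15],[160,0,0,0,0.15],[160,0,0,0,0.15],[160,0,0,0,0.13],[160,0,0,0,0],[160,0,0,0,0],[160,0,0,0,0]])

```text
t: 6.92
position: [478.5, -32.3, 59.5]
orientation: [3.141, -0.001, 1.111]
force: [2.5, 2.7, 3.9]
opening: 55.3
grip_force: 25.0
```

```bash
python3 - <<'E'
from h import *
p=capture("wrist");cv2.imwrite("pics/w2.png",p["color"])
T=capture("top");cv2.imwrite("pics/t2.png",T["color"])
import pickle;pickle.dump((p,T),open("s2.pkl","wb"))
a=cv2.resize(p["color"],None,fx=.7,fy=.7);b=cv2.resize(T["color"][165:265,195:285],None,fx=4.44,fy=4.44,interpolation=2)
o=np.zeros((444,800,3),np.uint8);o[:294,:392]=a;o[:444,400:400+b.shape[1]]=b[:444];cv2.imwrite("pics/d.png",o)
E
```

```text
(no output)
```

View pics/d.png

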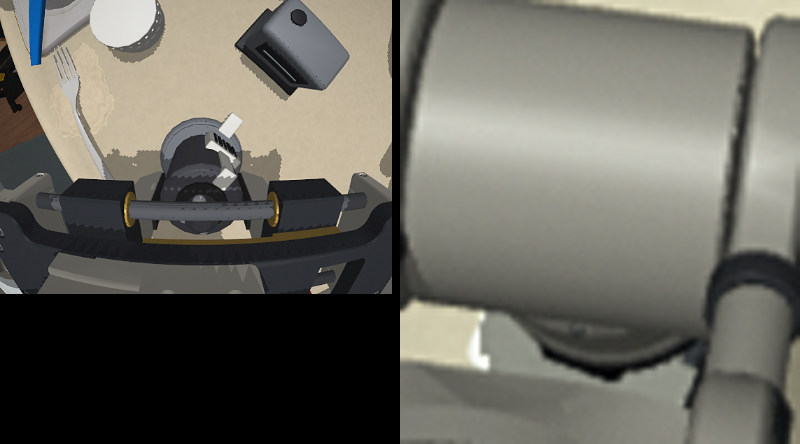

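The wrist view shows the tab now at about (330,179), pointing toward the reader, whose front foot edge runs roughly (337,62)–(415,138). I'm enlarging to measure.

```bash
python3 - <<'E'
import cv2
a=cv2.imread("pics/w2.png")[45:240,270:450]
cv2.imwrite("pics/w2c.png",cv2.resize(a,None,fx=3,fy=3,interpolation=2))
E
```

```text
(no output)
```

View pics/w2c.png

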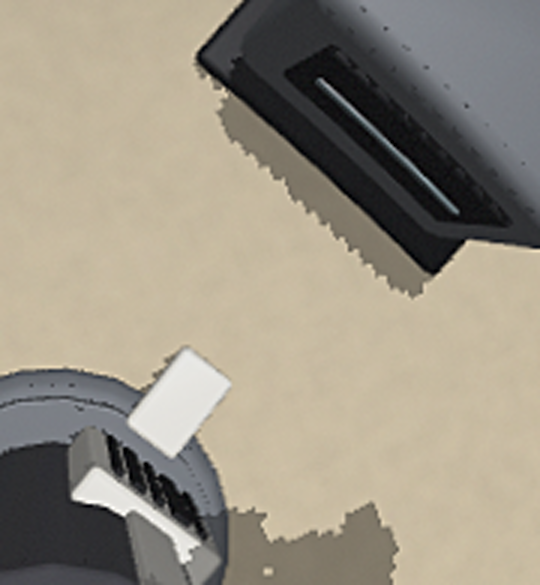

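```bash
python3 - <<'E'
from h import *
import pickle
p,_=pickle.load(open("s2.pkl","rb"))
W=lambda x,y,z:wz(p,x/3+270-.33,y/3+45-.33,z)
ang=lambda a,b:np.degrees(np.arctan2(b[1]-a[1],b[0]-a[0])).round(1)
o1,o2,i1,i2=[W(*k,11) for k in((187,347),(231,383),(128,421),(177,458))]
print("tab sides",ang(i1,o1),ang(i2,o2),"ends",ang(o2,o1)-90,ang(i2,i1)-90,"mid",((o1+o2)/2).round(1),np.linalg.norm(o1-o2).round(1),np.linalg.norm(o1-i1).round(1))
a,b=W(200,62,4),W(434,272,4);m=(a+b)/2
print("foot",m.round(1),np.linalg.norm(a-b).round(1),"normal",ang(b,a)-90)
c,d=W(318,80,43),W(459,212,43);w=(c+d)/2;print("bar normal",ang(d,c)-90,w.round(1),np.linalg.norm(c-d))
h=26
for A in((478.5,-32.3),(477,-31)): print("tab head",ang(A,(o1+o2)/2),"foot bearing",ang(A,m),"win",ang(A,w))
print("tab->foot",ang((o1+o2)/2,m),"tab->win",ang((o1+o2)/2,w))
E
```

```text
tab sides 26.4 29.7 ends 25.599999999999994 26.700000000000003 mid [528.6  -7.5  11. ] 12.6 20.6
foot [571.3  20.5   4. ] 71.1 normal 25.0
bar normal 25.200000000000003 [574.6  22.1  43. ] 36.287556323395485
tab head 26.3 foot bearing 29.6 win 29.5
tab head 24.5 foot bearing 28.7 win 28.6
tab->foot 33.3 tab->win 32.8
```

The panel heading is about 26.5°, against a reader normal of 25° and a bearing of 29°, so it is square to both within about 2.5°. I'm releasing, lifting and moving over the cap.

move_arm(increments=[[0,0,0,0,0],[0,0,0,0,0],[0,0,0,0,0],[0,0,0,0,0],[0,0,0,-20,0],[0,0,0,-35,0],[0,0,0,-35,0],[0,0,0,-30,0],[0,0,0,0,-0.167],[0,0,0,0,-0.167],[0,0,0,0,-0.166],[0,-38.7,-1.6,0,0],[0,-38.7,-1.6,0,0],[0,-38.7,-1.6,0,0],[0,-38.7,-1.6,0,0],[0,-38.7,-1.6,0,0],[0,0,0,0,0],[0,0,0,0,0]])

```text
t: 9.28
position: [477.2, -225.4, 178.9]
orientation: [-3.141, -0.001, 1.609]
force: [0.1, 0.4, 0.7]
opening: 91.6
grip_force: 0.0
```

```bash
python3 - <<'E'
from h import *
s=observe();print(np.round(s["position"],1),np.round(s["orientation"],3))
p=capture("wrist");cv2.imwrite("pics/w3.png",p["color"])
for d in regions_of("cap_mid",p):
    m=d["region"].astype(bool);c=p["color"][m].mean(0);ex=d["extent"]
    print(np.round(ex),round(d["score"],2),c.round(),wz(p,ex[0],ex[1],22).round(1))
T=capture("top");import pickle;pickle.dump((p,T),open("s3.pkl","wb"))
for q in ("nozzle_base","panel","seal"): print(q,[(np.round(d["extent"],1).tolist(),round(d["score"],2)) for d in search_frame(q,T)[:2]])
a=cv2.resize(T["color"][155:275,185:285],None,fx=4,fy=4,interpolation=2)
b=cv2.resize(p["color"],None,fx=.7,fy=.7);o=np.zeros((480,792,3),np.uint8);o[:,:400]=a;o[:294,400:]=b;cv2.imwrite("pics/e.png",o)
E
```

```text
[ 477.2 -225.4  178.9] [-3.141e+00 -1.000e-03  1.609e+00]
[334. 120.  47.  42.] 0.96 [206. 104.  50.] [ 519.3 -151.    22. ]
[322. 265.  38.  42.] 0.7 [ 17.  20. 147.] [ 518.  -304.2   22. ]
[290. 192.  37.  43.] 0.68 [183. 187. 188.] [ 479.8 -225.    22. ]
[298.  23.  87.  47.] 0.68 [76. 72. 71.] [480.8 -57.3  22. ]
nozzle_base [([251.9, 240.1, 38.4, 49.1], 0.69)]
panel [([251.4, 239.4, 37.5, 48.0], 0.79)]
seal [([249.8, 239.1, 23.8, 18.1], 0.61), ([212.2, 184.9, 40.1, 41.4], 0.3)]
```

View pics/e.png

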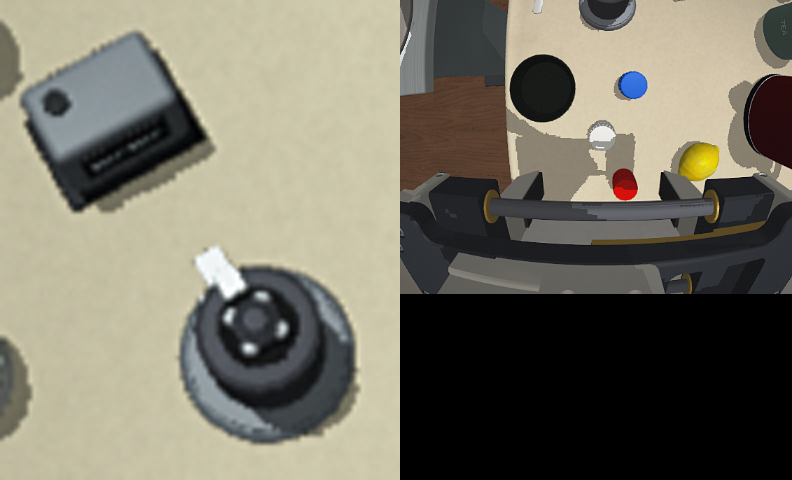

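The top crop shows the bottle stayed turned, with the tab at (208,258) pointing at the reader. In the wrist view the white cap is at (290,192), which gives about (479,-225), directly under the tool. I'm grasping it.

move_arm(increments=[[60,0,1.5,0,0],[60,0,0,30,0],[60,0,0,40,0],[60,0,0,40,0],[60,0,0,30,0],[60,0,0,20,0],[60,0,0,9,0],[60,0,0,0,0],[230,0,0,0,0],[230,0,0,0,0],[230,0,0,0,0],[230,0,0,0,0],[230,0,0,0,0],[230,0,0,0,0],[230,0,0,0,0],[230,0,0,0,0]], newtons=45)

```text
t: 11.58
position: [479.2, -226.0, 10.5]
orientation: [3.141, 0.0, 1.61]
force: [-0.4, 0.7, 4.5]
opening: 35.3
grip_force: 45.0
```

```bash
python3 - <<'E'
from h import *
import pickle
_,T=pickle.load(open("s3.pkl","rb"))
g=lambda x,y:(x/4+185-.4,y/4+155-.4)
t=atz(T,*g(258,318),113);tab=atz(T,*g(206,255),11);print(t.round(1),tab.round(1),np.degrees(np.arctan2(*(tab-t)[1::-1])))
c=[atz(T,*g(*k),3) for k in((77,211),(213,147))];d=c[0]-c[1];print(np.degrees(np.arctan2(d[1],d[0]))-90, np.degrees(np.arctan2(*((c[0]+c[1])/2-t)[1::-1])))
print("stand",atz(T,*g(267,353),5).round(1))
E
```

```text
[477.6 -33.8 113. ] [525.8  -7.9  11. ] 28.286951982988782
20.32925834703913 30.36836530753802
stand [477.3 -32.3   5. ]
```

move_arm(increments=[[230,0,0,-20,0],[230,0,0,-40,0],[230,0,0,-40,0],[230,0,0,-40,0],[230,0,0,0,0],[230,32.2,1.1,0,0],[230,32.2,1.1,0,0],[230,32.2,1.1,0,0],[230,32.2,1.1,0,0],[230,32.2,1.1,0,0],[230,32.1,1,0,0],[230,0,0,0,0],[230,0,0,0,0],[230,0,0,0,0]])

```text
t: 13.32
position: [477.9, -33.6, 149.8]
orientation: [-3.141, -0.0, 1.609]
force: [-0.2, 0.6, -0.8]
opening: 35.5
grip_force: 45.0
```

```bash
python3 - <<'E'
from h import *
s=observe();print(np.round(s["position"],1),s["opening"])
p=capture("wrist");S=capture("side")
for c in(p,): print([(np.round(d["extent"]),round(d["score"],2)) for d in search_frame("cap_mid",c)[:4]])
a=cv2.resize(p["color"][90:310,180:420],(436,400));b=cv2.resize(S["color"][160:250,215:305],(360,360),interpolation=2)
o=np.zeros((400,800,3),np.uint8);o[:,:436]=a;o[:360,440:]=b;cv2.imwrite("pics/f.png",o)
E
```

```text
[477.9 -33.6 149.8] 35.46490304986601
[(array([288., 273.,  77.,  98.]), 0.9), (array([318., 325.,  29.,  20.]), 0.71)]
```

View pics/f.png

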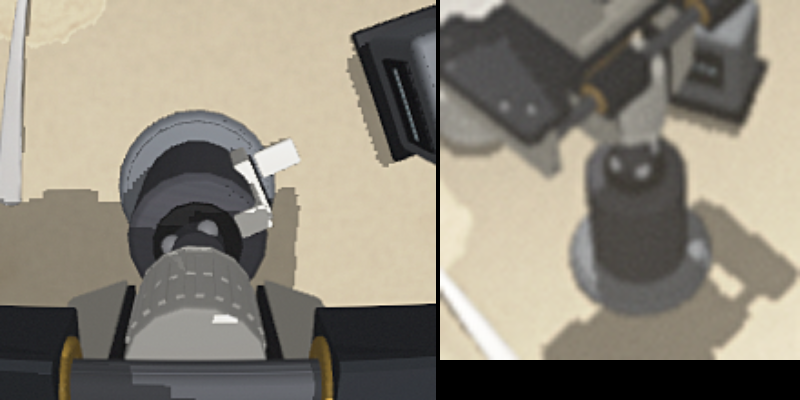

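The cap is held upright over the nozzle, centred in both views, at about (200,270) in the left crop and (640,110) in the right. I'm descending gently.

move_arm(increments=[[230,0,0.2,10,0],[230,0.7,0,10,0],[230,0,0,5,0],[230,0,0,3,0],[230,0,0,2,0],[230,0,0,2,0],[230,0,0,0,0],[230,0,0,0,0]])

```text
t: 14.48
position: [478.3, -32.1, 118.3]
orientation: [3.141, -0.0, 1.61]
force: [-0.1, -0.1, -0.0]
opening: 35.2
grip_force: 45.0
```

move_arm(increments=[[230,0,0,2,0],[230,0,0,2,0],[230,0,0,2,0],[230,0,0,0,0]], newtons=60)

```text
t: 14.98
position: [479.2, -32.6, 113.8]
orientation: [3.138, 0.001, 1.61]
force: [-1.8, -1.7, 12.7]
opening: 35.5
grip_force: 60.0
```

move_arm(increments=[[230,0,0,2,0],[230,0,0,2,0],[230,0,0,2,0],[230,0,0,0,0]])

```text
t: 15.48
position: [477.8, -31.9, 105.7]
orientation: [-3.141, -0.0, 1.61]
force: [-0.5, 0.4, -2.1]
opening: 34.8
grip_force: 60.0
```

move_arm(increments=[[230,0,0,1,0],[230,0,0,1,0],[230,0,0,1,0],[230,0,0,1,0],[230,0,0,0,0],[230,0,0,0,0]])

```text
t: 16.23
position: [478.0, -32.0, 102.7]
orientation: [3.142, -0.0, 1.61]
force: [-2.3, 1.2, 7.5]
opening: 35.6
grip_force: 60.0
```

move_arm(increments=[[230,0,0,0.7,0],[230,0,0,0.7,0],[230,0,0,0,0],[230,0,0,0,0]])

```text
t: 16.73
position: [478.1, -32.0, 101.6]
orientation: [3.141, -0.0, 1.61]
force: [-3.8, -0.9, 10.9]
opening: 35.2
grip_force: 60.0
```

move_arm(increments=[[230,0,0,0.7,0],[230,0,0,0,0],[230,0,0,0,0]])

```text
t: 17.1
position: [478.1, -32.0, 101.5]
orientation: [3.141, 0.0, 1.61]
force: [-5.6, 0.7, 17.4]
opening: 35.1
grip_force: 60.0
```

move_arm(increments=[[230,0,0,0.7,0],[230,0,0,0,0],[230,0,0,0,0]])

```text
t: 17.48
position: [478.1, -32.0, 101.4]
orientation: [3.141, 0.0, 1.61]
force: [-7.3, 0.7, 22.0]
opening: 35.5
grip_force: 60.0
```

The position has stopped at 101.5 while the force keeps rising, so the cap is home against the stop. One last check of the panel and the scene.

```bash
python3 - <<'E'
from h import *
p=capture("wrist");T=capture("top")
for q in("wide_cap_mid","dish","spice"): print(q,[np.round(d["extent"]).tolist() for d in search_frame(q,T)[:2]])
a=cv2.resize(p["color"][60:260,220:440],(800,727));cv2.imwrite("pics/g.png",a[:600]);import pickle;pickle.dump(p,open("s5.pkl","wb"))
E
```

```text
wide_cap_mid [[172.0, 248.0, 31.0, 16.0]]
dish [[326.0, 282.0, 54.0, 52.0]]
spice [[163.0, 155.0, 35.0, 40.0]]
```

View pics/g.png

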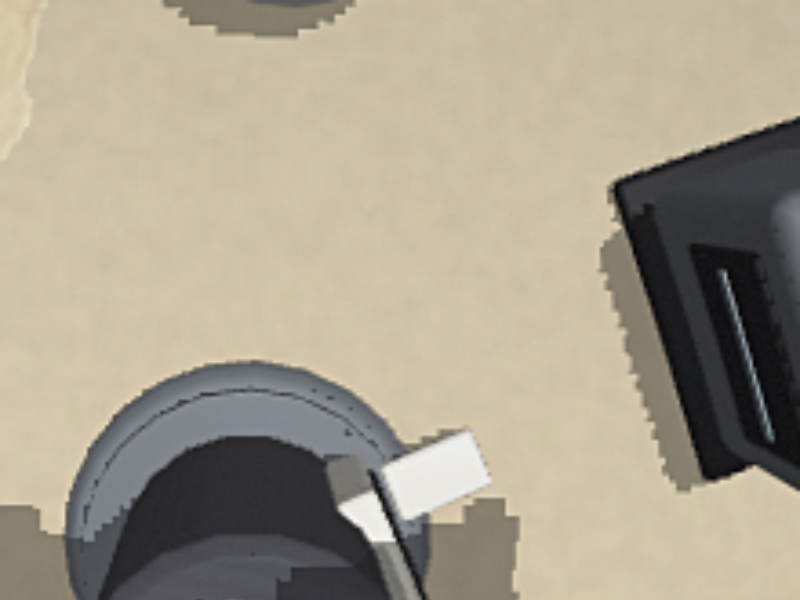

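```bash
python3 - <<'E'
from h import *
import pickle
p=pickle.load(open("s5.pkl","rb"));k=220/800
W=lambda x,y,z:wz(p,x*k+220-.36,y*k+60-.36,z)
ang=lambda a,b:np.degrees(np.arctan2(b[1]-a[1],b[0]-a[0])).round(1)
o1,o2,i1,i2=[W(*c,11) for c in((466,430),(491,483),(381,472),(403,521))]
m=(o1+o2)/2;A=(478.1,-32)
a,b=W(617,190,4),W(706,480,4)
c,d=W(722,270,43),W(770,441,43)
print("tab",ang(i1,o1),ang(i2,o2),ang(o2,o1)-90,ang(A,m),"foot",ang(b,a)-90,ang(A,(a+b)/2),"bar",ang(d,c)-90,ang(A,(c+d)/2))
s=observe();print(s["t"],np.round(s["force"],1),np.round(s["position"],1))
E
```

```text
tab 29.5 26.5 29.799999999999997 26.0 foot 23.900000000000006 29.5 bar 24.099999999999994 29.4
17.725 [-8.2  2.  23. ] [478.2 -32.  101.4]
```

```bash
python3 -c "
from plant import *
print(sign_off())"
```

```text
the job is handed in; nothing more can be done
None
```

Job handed in at about 17.7 s: the panel faces the reader at about 27° (between the window's normal of about 24° and its bearing of about 29°), the narrow cap is past the click and held home at about 23 N, and the wide cap, jar and dish showed no movement in the top view.

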